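Find the loose flange joint with a gap gauge

TASK

One of the three flange joints on the gas line is loose. Take the gap gauge out of its stand by the handle and slide the blade gently down into the gaps between the flanges to feel which joint lets it in all the way; in the others it jams part-way, and there it must not be forced (never push the blade with more than 25 N). Holding it by the handle, seat it upright and fully home in the loose joint, mid-way across the flanges, with its cross plate down on the flange tops, and let go, leaving it there to mark the joint, and leave the bottle, wrench and brass cap alone.

Things in the scene. Friction and masses are not known exactly. Their poses are not given: they have to be found in the camera images.
- line: fixed steel gas pipe (34 mm across, axis 75 mm up) along its own y axis on an aluminium rail; origin on the bench under its middle, z up. Three flange joints, alike to look at, 120 mm apart: each a pair of upright square plates 100 (x) x 14 (y) x 100 mm, flat tops 125 mm above the bench, with an open gap 7 mm wide (y) between them. Bolts 38 mm either side of the middle (x) clear the blade
- mouth_left (a point): the left (+y) joint, drawn middle of its gap at the flange tops (125 mm up); axes as the line. The joints are hand-fitted: the real gap's middle lies up to 3 mm from here along the pipe (y). In the loose joint the gap stays 7 mm wide for 31 mm down or more; in the other two it narrows inside to 2 mm, in one at 10 mm and in one at 19 mm down, and the blade stops there
- mouth_mid (a point): the middle joint, drawn middle of its gap at the flange tops (125 mm up); axes as the line. The joints are hand-fitted: the real gap's middle lies up to 3 mm from here along the pipe (y). In the loose joint the gap stays 7 mm wide for 31 mm down or more; in the other two it narrows inside to 2 mm, in one at 10 mm and in one at 19 mm down, and the blade stops there
- mouth_right (a point): the right (-y) joint, drawn middle of its gap at the flange tops (125 mm up); axes as the line. The joints are hand-fitted: the real gap's middle lies up to 3 mm from here along the pipe (y). In the loose joint the gap stays 7 mm wide for 31 mm down or more; in the other two it narrows inside to 2 mm, in one at 10 mm and in one at 19 mm down, and the blade stops there
- gauge_handle (a point): centre of the gauge's black handle: 28 (x) x 16 (y) x 50 mm high, upright, loose; grip it across the 16 mm (y). Its centre is 67 mm above the blade tip. Gauge about 0.12 kg, up to 40 percent either way. Axes: x along the blade's width, y along its thickness, z up
- blade: steel end of the gauge; origin at the middle of the blade's tip, axes as the handle. Blade 22 (x) x 5 (y) mm, 30 mm long, square-ended; above it a cross plate 34 x 22 x 4 mm, which comes to rest on the flange tops. It is sprung in the handle along z: it starts to give at about 3 N and gives 1 mm more per newton, to 8 mm (11 N), then is solid
- stand: fixed grey block 56 x 70 x 45 mm high with a slot in its top, 36 mm deep and about 1 mm wider all round than the blade, in which the gauge stands upright, its cross plate on the block's top (blade tip 15 mm above the bench, handle centre 82 mm). Origin under its centre; the gauge's axes are parallel to the block's at the start
- bottle_mid (a point): bystander: upright glass bottle with red cap, 64 mm across, 150 mm high; point half-way up
- wrench_grip (a point): bystander: steel wrench lying on the bench; point on its handle
- cap_mid (a point): bystander: round brass cap, 48 mm across, 34 mm high; point half-way up

How it is judged:
By the outcome, as a careful person would: the job done as asked, in the order asked, and still so for the second after the job is handed in, with the robot touching nothing.
It also fails if it takes over 72 s, if anything falls off the work surface, if the arm or the gripper's body presses on something with over 40 N, if the wrist force passes 120 N, or if a joint passes its speed limit or range.

ROBOT

A 6-joint arm with a two-finger parallel gripper is mounted at the origin on the work surface. World frame = base frame: x ahead of the robot, y to its left, z up, the work surface at z = 0. Lengths are in m, angles in rad, forces in N, time in s.
With the tool pointing down it reaches from about 0.275 to 0.825 m from the base axis. Payload 5.2 kg.
Tool frame: the origin (TCP) lies at the very end of the fingers, on their centre line; the grasp point (between the pads) lies behind it (arm.pinch_z is the y of the grasp point in the tool frame, in m); y points along the fingers, x is the direction in which the jaws open and shut, and the axes are right-handed (so a half turn about y gives the same grasp; the last joint's range is limited). The gripper opens to 93 mm and grips with 3 to 60 N. Pads are 15 mm wide; open, the fingers measure 128 mm over their backs; the gripper's body (75 mm by 188 mm) begins 65 mm behind the grasp point.
Start: joints at [1.105, 0.259, 1.535, -0, 1.348, -0.203], TCP at [0.143, 0.531, 0.219] pointing down, gripper open.
Joint ranges: [-3.14, 3.14], [-0.91, 2.08], [0.19, 2.58], [-1.22, 4.36], [0.22, 2.71], [-3.12, 3.12]. Speed limits (rad/s): [2.57, 2.57, 3.14, 3.14, 3.14, 3.14].

INTERFACE

Orientations are given as a unit quaternion [x, y, z, w].
In Python, from cell import readout, eyes, arm gives the robot as it stands. The module is installed in compiled form; this text tells all that it offers.
- The arm moves only by the shell command python3 -m pendant 'ROWS' [FORCE]. ROWS is JSON, a list that holds one entry, the list of rows, each a list of 7 numbers: the shift along the world's x, y, z in mm, then the turn, a rotation vector about the world's x, y, z in rad, then the gripper command: -1 is fully open, 1 is shut, values between are in proportion. A call has 1 to 20 rows; each row is the pose to reach, as a shift and turn from the pose commanded when the call began; what a row does not reach only later rows make up. A row lasts 1/8 s, in which the tool goes at most 62.5 mm and 10.7 degrees, less where a joint would pass 70% of its speed; a pose out of reach is approached as far as the arm can. A call with a gripper value outside its range is refused whole. The fingers move at their own pace and stop on an object; FORCE is the grip in N (left out, the last holds). Time passes only in rows, so rows that repeat a pose let the fingers close. It gives the time, the measured TCP pose, the force and the opening at its end, in the units of the state.
- readout.get_state(): the state, without advancing time (a new reading comes with each control period).
- eyes.grab_frame(name): name is "scene" or "top"; returns the picture (420x560x3 uint8, red, green, blue); there is no depth.
- eyes.get_calibration(name): a dict with "mtx" (3x3 intrinsics, pixels), "R" (3x3) and "t" (3): a world point X has camera coordinates R X + t. Camera axes: x right, y down, z forward; pixel columns grow to the right and rows downward; lengths in m; the calibration is good to about 2 mm. A picture is of the moment at which its call begins. get_calibration takes no time and is no camera call.
- arm.close_job(): hands the job in, once; it reports no verdict.
Trained networks look in the newest picture that a camera, given by its name, has taken for a name from the list of things; names that differ only in an ending like _2 or _b are one class to them, and where a whole thing is asked for, a point or a joint stands for the part that bears it (a point fixed in the world has none). Each returns a list of dicts, best first, with "conf" (0 to 1); they miss things now and then, are a little off and sometimes report something else, mostly with a low value. They report only what shows in the picture. A call takes as long as a camera call.
- eyes.search_frame(target, camera): "pixel" ([column, row] in pixels, amid what is visible of it).
- eyes.masks_of(target, camera): "region" (420x560 bool, what is visible of it) and "pixel" ([column, row] in pixels, amid what is visible of it).
- eyes.spot_point(target, camera): "pixel" ([column, row] in pixels: a listed point, or the origin of a listed thing).
The state is a dict: "time_s": time; "qpos": joint angles; "joint_vel": joint speeds; "effort": joint torques, N m; "tool_pos": TCP position; "orientation": TCP orientation; "wrist_force": force on the tool from outside, world axes, zero at the start; "moment": the same for the moment, N m; "gripper_width": finger opening in m.
Only numpy, scipy, OpenCV 4.12 (cv2) and the standard library are available. Lean on these libraries where they do the work, as an engineer would, in place of code of your own. Each camera call takes 0.05 s, during which the arm holds its last target. There are 200 camera calls.

## Working session

There is one attempt and no reset: what is moved stays moved. The work goes in short steps, Python scripts to look and compute and a shell command to move; the robot and the scene stay as the last step left them, time stands still between calls to the robot, and variables do not carry over. Pictures are saved under pics/ and viewed, about 8 in all and at most 12, crops included, and the job is handed in when it is done.

```bash
mkdir -p pics; cat > h.py <<'E'
import numpy as np, cv2
from cell import readout, eyes, arm
def cal(c):
    k=eyes.get_calibration(c); return np.array(k["mtx"]),np.array(k["R"]),np.array(k["t"])
def ray(c,p):
    K,R,t=cal(c); d=R.T@np.linalg.inv(K)@np.array([p[0],p[1],1.]); return -R.T@t,d/np.linalg.norm(d)
def proj(c,X):
    K,R,t=cal(c); q=K@(R@np.array(X)+t); return q[:2]/q[2]
def onz(c,p,z):
    o,d=ray(c,p); return o+d*(z-o[2])/d[2]
def tri(pa,pb,a="scene",b="top"):
    o1,d1=ray(a,pa);o2,d2=ray(b,pb)
    s=np.linalg.lstsq(np.c_[d1,-d2],o2-o1,rcond=None)[0]
    x,y=o1+s[0]*d1,o2+s[1]*d2
    return (x+y)/2,np.linalg.norm(x-y)
E
python3 - <<'E'
from h import *
np.set_printoptions(precision=3,suppress=True)
s=readout.get_state();print(s, arm.pinch_z)
for c in("scene","top"):
    cv2.imwrite(f"pics/{c}0.png",cv2.cvtColor(eyes.grab_frame(c),cv2.COLOR_RGB2BGR)); K,R,t=cal(c);print(c,-R.T@t,R,K[0,0])
for n in["mouth_left","mouth_mid","mouth_right","gauge_handle","blade","stand","line","bottle_mid","wrench_grip","cap_mid"]:
    P={}
    for c in("scene","top"):
        r=eyes.spot_point(n,c); print(n,c,[(np.round(q["pixel"],1),round(q["conf"],2)) for q in r[:3]])
        if r:P[c]=r[0]["pixel"]
    if len(P)==2:print("   ",*tri(P["scene"],P["top"]))
E
```

```text
{'time_s': 0.0, 'qpos': array([ 1.105,  0.259,  1.536,  0.   ,  1.348, -0.203]), 'joint_vel': array([-0.   ,  0.002, -0.001, -0.001, -0.001, -0.001]), 'effort': array([ -0.002, -43.73 , -28.4  ,   0.072,   0.041,  -0.   ]), 'tool_pos': array([0.143, 0.531, 0.218]), 'orientation': array([ 0.561,  0.43 , -0.431, -0.561]), 'wrist_force': array([ 0.293, -0.393,  0.183]), 'moment': array([-0.014,  0.01 , -0.04 ]), 'gripper_width': 0.09304234974457491} -0.0188
scene [ 1.301 -0.168  0.805] [[ 0.17   0.985  0.001]
 [ 0.684 -0.118 -0.72 ]
 [-0.71   0.123 -0.694]] 478.1118563836949
top [ 0.423 -0.023  1.459] [[-0.011 -1.     0.013]
 [-0.994  0.01  -0.107]
 [ 0.107 -0.014 -0.994]] 518.2118227629966
mouth_left scene [(array([360.9, 191.4]), 0.73)]
mouth_left top [(array([213.9, 192.2]), 0.65)]
    [0.604 0.138 0.132] 0.008554254470691566
mouth_mid scene [(array([311.1, 204.5]), 0.62)]
mouth_mid top [(array([260.2, 187.7]), 0.73), (array([260.3, 193.6]), 0.48)]
    [0.617 0.024 0.124] 0.0012629031466294468
mouth_right scene [(array([257.3, 217.8]), 0.62)]
mouth_right top [(array([304.7, 182.5]), 
[... 565 characters left out ...]
e scene [(array([311. , 240.1]), 0.77)]
line top [(array([260.1, 196.7]), 0.72), (array([306.4, 181.8]), 0.5)]
    [0.609 0.03  0.005] 0.004684074372017867
bottle_mid scene [(array([124.3, 201.8]), 0.75)]
bottle_mid top [(array([323.9, 256.3]), 0.57), (array([410.6, 238.7]), 0.55)]
    [ 0.457 -0.258  0.053] 0.22835854146065016
wrench_grip scene [(array([414.6, 189.4]), 0.75)]
wrench_grip top [(array([257.5, 191.4]), 0.62), (array([359.2, 253.4]), 0.6), (array([153.3, 240.4]), 0.59)]
    [0.643 0.116 0.191] 0.1978016862673324
cap_mid scene [(array([180.5, 200.8]), 0.88)]
cap_mid top [(array([362.2, 255.7]), 0.56), (array([151.8, 240.4]), 0.52)]
    [ 0.439 -0.253  0.014] 0.004380964062304038
```

```bash
python3 -c "
import cv2
a=cv2.imread('pics/scene0.png')[120:290,80:480];cv2.imwrite('pics/s0c.png',cv2.resize(a,None,fx=2,fy=2,interpolation=cv2.INTER_CUBIC))
a=cv2.imread('pics/top0.png')[140:300,140:440];cv2.imwrite('pics/t0c.png',cv2.resize(a,(795,424),interpolation=cv2.INTER_CUBIC))"
```

```text
(no output)
```

View pics/s0c.png

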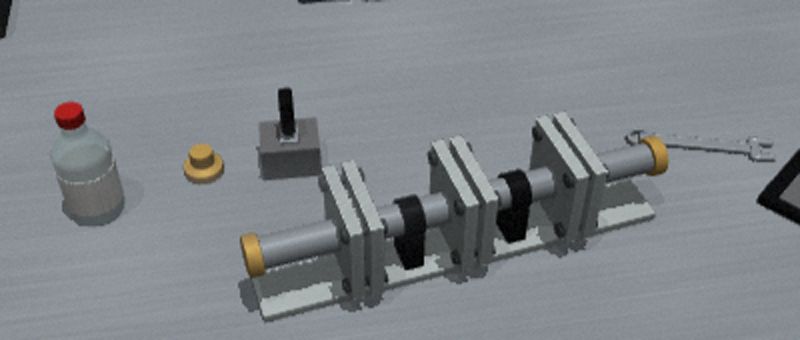

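View pics/t0c.png

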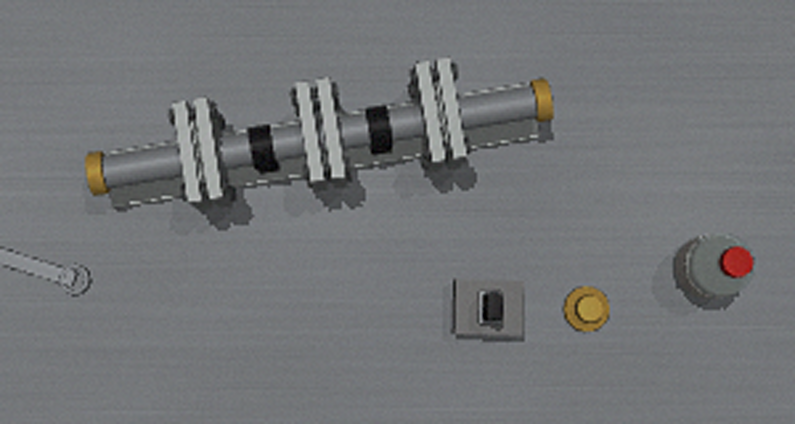

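The views show the pipe with its three joints at right (scene crop 350/455/560 columns) and the gauge in its stand (top crop about (492,305)). The cap and bottle are on the −y side of the stand, and the wrench is at the left. Next I measure yaws and gap middles.

```bash
cat > meas.py <<'E'
from h import *
np.set_printoptions(precision=4,suppress=True)
im=eyes.grab_frame("top")
def world(mask,z):
    r,c=np.nonzero(mask); return np.array([onz("top",(a,b),z)[:2] for a,b in zip(c,r)])
g=im.min(2).astype(int)
roi=np.zeros(g.shape,bool); roi[155:225,195:325]=1
up=cv2.resize(im.min(2),None,fx=4,fy=4,interpolation=cv2.INTER_CUBIC)
m=((up>125)&(cv2.resize(roi.astype(np.uint8),None,fx=4,fy=4,interpolation=0)>0)).astype(np.uint8)
m=cv2.morphologyEx(m,cv2.MORPH_OPEN,np.ones((7,7)))
n,l,st,ce=cv2.connectedComponentsWithStats(m)
for i in range(1,n):
    if st[i,4]<600: continue
    r,c=np.nonzero(l==i); px=np.c_[(c+.5)/4-.5,(r+.5)/4-.5]
    w=np.array([onz("top",p,.125)[:2] for p in px]); rect=cv2.minAreaRect((w*1000).astype(np.float32))
    u=np.linalg.svd(w-w.mean(0),full_matrices=False)[2][0]
    print("plate",w.mean(0),rect[1],"x-axis yaw",np.degrees(np.arctan2(u[1]*np.sign(u[0]),abs(u[0]))))
for t,z in(("stand",.045),("gauge_handle",.107)):
  for c in("top",):
    r=eyes.masks_of(t,c)
    if r:
        k=r[0]; w=world(k["region"],z); rc=cv2.minAreaRect((w*1000).astype(np.float32)); print(t,k["conf"],k["pixel"],rc,w.min(0),w.max(0))
E
python3 meas.py; python3 - <<'E'
from h import *
for z,p in((.082,(327.5,255.1)),(.107,(325.7,255.3))): print(onz("top",p,z))
r=eyes.grab_frame("scene"); r=eyes.masks_of("gauge_handle","scene")
if r:
    m=r[0]["region"]; ys,xs=np.nonzero(m); print(r[0]["conf"],xs.min(),xs.max(),ys.min(),ys.max()); print(onz("scene",r[0]["pixel"],.082))
for x,y in((.438,-.146),(.442,-.150)):
    print([ (proj(c,(x,y,z)).round(1)) for c in("scene","top") for z in(.057,.082,.107)])
print([onz("scene",p,.125).round(4) for p in((360.9,191.4),(311.1,204.5),(257.3,217.8))])
print([onz("top",p,.125).round(4) for p in((213.9,192.2),(260.2,187.7),(304.7,182.5))])
E
```

```text
plate [ 0.6359 -0.1062] (100.43772888183594, 15.231733322143555) x-axis yaw 8.853956321034726
[ 0.44089247 -0.1523053   0.082     ]
[ 0.44009902 -0.14525671  0.107     ]
0.74 219 228 164 191
[ 0.45253608 -0.13692445  0.082     ]
[array([222.6, 181.9]), array([221.8, 173.8]), array([221. , 165.5]), array([324.3, 256.3]), array([325.1, 256.2]), array([326. , 256.1])]
[array([221.1, 183.2]), array([220.3, 175.1]), array([219.4, 166.8]), array([325.8, 254.8]), array([326.6, 254.7]), array([327.5, 254.5])]
[array([0.5964, 0.1369, 0.125 ]), array([0.6175, 0.0244, 0.125 ]), array([ 0.6367, -0.0899,  0.125 ])]
[array([0.6059, 0.1433, 0.125 ]), array([0.6166, 0.0233, 0.125 ]), array([ 0.6292, -0.0926,  0.125 ])]Traceback (most recent call last):
  File "meas.py", line 15, in <module>
    w=np.array([onz("top",p,.125)[:2] for p in px]); rect=cv2.minAreaRect((w*1000).astype(np.float32))
                ~~~^^^^^^^^^^^^^^
  File "h.py", line 10, in onz
    o,d=ray(c,p); return o+d*(z-o[2])/d[2]
        ~~~^^^^^
  File "h.py", line 6, in ray
    K,R,t=cal(c); d=R.T@np.linalg.inv(K)@np.array([p[0],p[1],1.]); return -R.T@t,d/np.linalg.norm(d)
          ~~~^^^
  File "h.py", line 4, in cal
    k=eyes.get_calibration(c); return np.array(k["mtx"]),np.array(k["R"]),np.array(k["t"])
ValueError: time passes only in moves, steps and waits
```

```bash
python3 -c "
import cv2
a=cv2.imread('pics/top0.png')[235:275,300:350];a=cv2.resize(a,None,fx=11,fy=11,interpolation=cv2.INTER_CUBIC)
b=cv2.imread('pics/scene0.png')[155:215,200:250];b=cv2.resize(b,(367,440),interpolation=cv2.INTER_CUBIC)
import numpy as np
cv2.imwrite('pics/g.png',cv2.resize(np.hstack([a,b]),(800,384)))"
```

```text
(no output)
```

View pics/g.png

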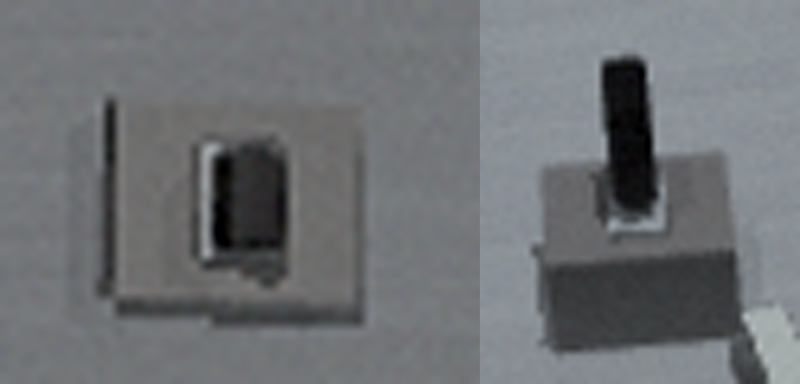

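The crop shows the stand's top face (crop (118,100)–(363,305)), turned only about −2°, and the handle top centred near (262,195), which is top pixel (327,254.8). I'll cache the calibration and redo the measurement.

```bash
python3 - <<'E'
import re
s=open('h.py').read()
s=s.replace("def cal(c):","import functools\n@functools.lru_cache\ndef cal(c):"); open('h.py','w').write(s)
s=open('meas.py').read().replace('"top"))','"top"))')
open('meas.py','w').write(s)
E
python3 meas.py; python3 - <<'E'
from h import *
im=cv2.imread('pics/top0.png')
print(onz("top",(326.8,254.8),.107), onz("scene",(200+627/7.33-65.5+0,0),.1)[:0])
# scene handle mask bottom/top center
b=lambda u,v:(200+(u-480)/320*50-.5,155+v/384*60-.5)
print("handle top scene",onz("scene",b(624,62),.107),"plate front edge", onz("scene",b(637,227),.049))
print(tri(b(628,130),(326,255)))
for p in((118,100),(363,105),(363,305),(117,298)): print(onz("top",(300+p[0]/9.6-.5,235+p[1]/9.6-.5),.045)[:2].round(4))
s=readout.get_state();print(s['time_s'])
E
```

```text
plate [ 0.6359 -0.1062] (100.33123779296875, 15.570168495178223) x-axis yaw 8.828035334427357
plate [ 0.6322 -0.0856] (100.8692855834961, 14.482566833496094) x-axis yaw 8.668758989384406
plate [0.6157 0.0125] (99.50420379638672, 15.480466842651367) x-axis yaw 8.843799813234552
plate [0.6134 0.0335] (99.97624206542969, 14.988144874572754) x-axis yaw 8.755248327507633
plate [0.598  0.1332] (101.09781646728516, 14.61599349975586) x-axis yaw 8.95997339815921
plate [0.5941 0.1536] (100.38211059570312, 15.770097732543945) x-axis yaw 9.088440515076702
stand 0.87 [319.4, 254.6] ((440.4151611328125, -145.8155975341797), (77.09274291992188, 60.13481140136719), 86.0268325805664) [ 0.4091 -0.1845] [ 0.4719 -0.1084]
gauge_handle 0.4 [324.5, 253.9] ((439.602783203125, -143.43081665039062), (15.62904167175293, 23.40162467956543), 88.92510223388672) [ 0.4279 -0.1514] [ 0.4513 -0.1354]
[ 0.44136203 -0.14814575  0.107     ] []
handle top scene [ 0.43357702 -0.14324606  0.107     ] plate front edge [ 0.45815091 -0.14516522  0.049     ]
(array([ 0.4413978 , -0.1463914 ,  0.08195338]), np.float64(0.0038966521534516568))
[ 0.4695 -0.1135]
[ 0.4673 -0.1831]
[ 0.4109 -0.1818]
[ 0.4136 -0.1123]
1.4
```

```bash
cat >> h.py <<'E'
from scipy.spatial.transform import Rotation as Ro
def goto(yaw):  # turn so tool y down, tool x along local y axis at yaw(deg)
    s=readout.get_state(); A=Ro.from_quat(s["orientation"]); a=np.radians(yaw); out=[]
    for sg in(1,-1):
        x=sg*np.array([-np.sin(a),np.cos(a),0]);y=np.array([0,0,-1.]); B=Ro.from_matrix(np.c_[x,y,np.cross(x,y)])
        out.append((B*A.inv()).as_rotvec().round(4))
    return s["tool_pos"],out,s["time_s"]
E
python3 -c "
from h import *
p,o,t=goto(-1.8);print(p,o,t,'shift',((np.array([.441,-.147,.063])-p)*1000).round(1))"
```

```text
[0.14285072 0.53114223 0.21864915] [array([-0.    , -0.    ,  0.2314]), array([-0.    ,  0.    , -2.9102])] 1.4 shift [ 298.1 -678.1 -155.6]
```

```bash
python3 -m pendant '[[[60,-150,20,0,0,0.05,-0.6],[120,-300,20,0,0,0.1,-0.6],[180,-420,20,0,0,0.15,-0.6],[240,-550,10,0,0,0.2314,-0.6],[298,-677,-20,0,0,0.2314,-0.6],[298,-677,-60,0,0,0.2314,-0.6],[298,-677,-60,0,0,0.2314,-0.6],[298,-677,-60,0,0,0.2314,-0.6],[298,-677,-60,0,0,0.2314,-0.6],[298,-677,-60,0,0,0.2314,-0.6],[298,-677,-60,0,0,0.2314,-0.6],[298,-677,-60,0,0,0.2314,-0.6],[298,-677,-60,0,0,0.2314,-0.6],[298,-677,-60,0,0,0.2314,-0.6],[298,-677,-60,0,0,0.2314,-0.6],[298,-677,-60,0,0,0.2314,-0.6]]]' 15; python3 -c "
from h import *
p,o,t=goto(-1.8);print(p,o,t,'shift',((np.array([.441,-.147,.063])-p)*1000).round(1))
for c in('top','scene'):cv2.imwrite(f'pics/a_{c}.png',cv2.cvtColor(eyes.grab_frame(c),cv2.COLOR_RGB2BGR))
b=cv2.imread('pics/a_scene.png')[60:210,120:320];cv2.imwrite('pics/a_s.png',cv2.resize(b,None,fx=4,fy=4,interpolation=cv2.INTER_CUBIC))"
```

```text
time_s: 3.4
tool_pos: [0.4407, -0.1447, 0.1591]
orientation: [0.508, 0.493, -0.492, -0.507]
wrist_force: [0.0, 0.6, -0.5]
gripper_width: 0.0741
[ 0.44071176 -0.14472367  0.15913931] [array([ 0.0003,  0.0007, -0.0017]), array([-1.0000e-03,  5.0000e-04,  3.1399e+00])] 3.4 shift [  0.3  -2.3 -96.1]
```

View pics/a_s.png

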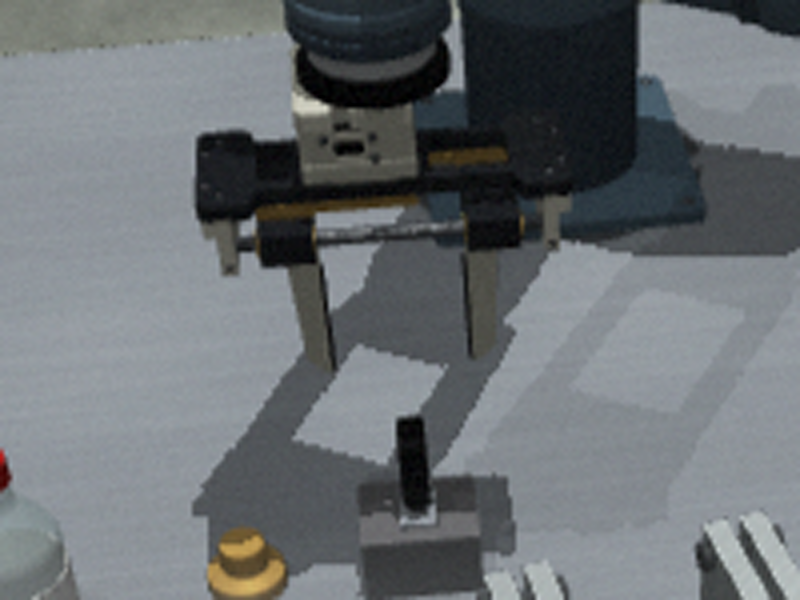

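The view from the side shows the open fingers (columns 320 and 480 in the crop) straddling the handle (column 411). The perspective shift on the way down, about +12 px, puts it midway. Now descend and grip.

```bash
python3 -m pendant '[[[0,-1,-40,0,0,0,-0.6],[0,-1,-75,0,0,0,-0.6],[0,-1,-95,0,0,0,-0.6],[0,-1,-95,0,0,0,-0.6],[0,-1,-95,0,0,0,-0.2],[0,-1,-95,0,0,0,0.2],[0,-1,-95,0,0,0,0.5],[0,-1,-95,0,0,0,1],[0,-1,-95,0,0,0,1],[0,-1,-95,0,0,0,1],[0,-1,-95,0,0,0,1],[0,-1,-95,0,0,0,1]]]' 25
```

```text
time_s: 5.0
tool_pos: [0.4405, -0.1458, 0.0634]
orientation: [-0.507, -0.492, 0.492, 0.509]
wrist_force: [0.7, 5.5, -0.1]
gripper_width: 0.016
```

```bash
python3 -m pendant '[[[0,1,0,0,0,0,1],[0,1,0,0,0,0,1],[0,1,10,0,0,0,1],[0,1,30,0,0,0,1],[0,1,60,0,0,0,1],[0,1,110,0,0,0,1],[0,1,140,0,0,0,1],[0,1,140,0,0,0,1],[0,1,140,0,0,0,1],[0,1,140,0,0,0,1]]]'; python3 -c "
from h import *
p,o,t=goto(8.85);print(p,o,t)
for n,m in(('R',(.63405,-.0959)),('M',(.61455,.0230)),('L',(.59605,.1434))): print(n,((np.array([*m,0])-p)*1000).round(1))
c='top';cv2.imwrite('pics/b.png',cv2.cvtColor(eyes.grab_frame(c),cv2.COLOR_RGB2BGR))
c='scene';cv2.imwrite('pics/bs.png',cv2.cvtColor(eyes.grab_frame(c),cv2.COLOR_RGB2BGR))
b=cv2.imread('pics/bs.png')[60:210,120:320];cv2.imwrite('pics/b_s.png',cv2.resize(b,None,fx=4,fy=4,interpolation=cv2.INTER_CUBIC))"
```

```text
time_s: 6.25
tool_pos: [0.44, -0.1455, 0.2022]
orientation: [-0.507, -0.492, 0.492, 0.509]
wrist_force: [-0.4, 0.2, -1.5]
gripper_width: 0.0159
[ 0.4399882  -0.14551552  0.20216676] [array([-0.0011, -0.0027,  0.186 ]), array([-3.9000e-03,  1.6000e-03, -2.9556e+00])] 6.25
R [ 194.1   49.6 -202.2]
M [ 174.6  168.5 -202.2]
L [ 156.1  288.9 -202.2]
```

View pics/b_s.png

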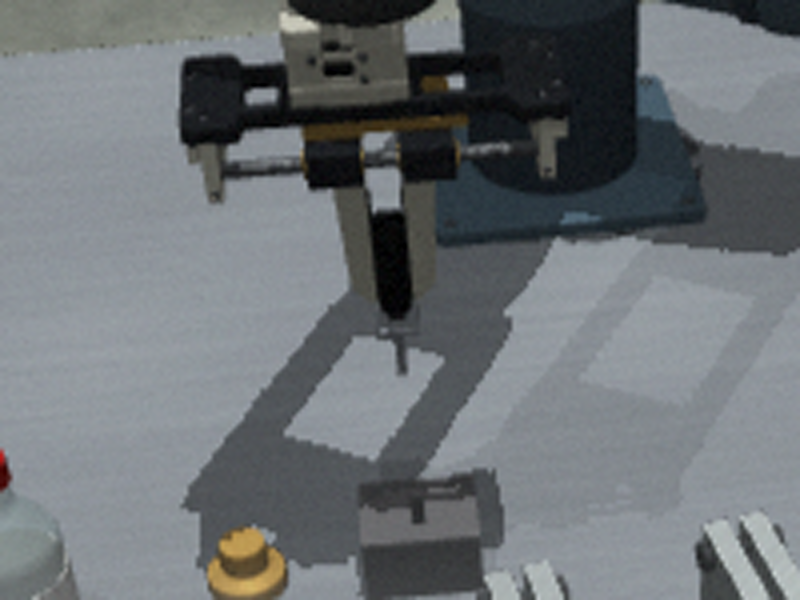

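The gauge is held upright with its blade hanging clear (tip at crop (402,375)). Going over the right joint first.

```bash
python3 -m pendant '[[[50,13,0,0,0,0.05,1],[100,26,0,0,0,0.1,1],[150,40,0,0,0,0.15,1],[194,51.6,0,-0.001,-0.003,0.186,1],[194,51.6,-20,-0.001,-0.003,0.186,1],[194,51.6,-20,-0.001,-0.003,0.186,1],[194,51.6,-20,-0.001,-0.003,0.186,1],[194,51.6,-20,-0.001,-0.003,0.186,1],[194,51.6,-20,-0.001,-0.003,0.186,1]]]'; python3 -c "
from h import *
p,o,t=goto(8.85);print(p,o,t)
c='scene';cv2.imwrite('pics/cs.png',cv2.cvtColor(eyes.grab_frame(c),cv2.COLOR_RGB2BGR))
print(proj(c,(*p[:2],.125)),proj(c,(*p[:2],p[2]-.0484)))
b=cv2.imread('pics/cs.png')[150:250,220:340];cv2.imwrite('pics/c_s.png',cv2.resize(b,(720,600),interpolation=cv2.INTER_CUBIC))"
```

```text
time_s: 7.48
tool_pos: [0.6349, -0.0946, 0.1846]
orientation: [0.461, 0.538, -0.536, -0.459]
wrist_force: [0.2, 0.1, -0.9]
gripper_width: 0.016
[ 0.63491856 -0.09462303  0.18460266] [array([0.0012, 0.0044, 0.0003]), array([ 6.9000e-03, -1.9000e-03, -3.1413e+00])] 7.475
[254.82387968 217.46878297] [254.65745025 213.49669024]
```

View pics/c_s.png

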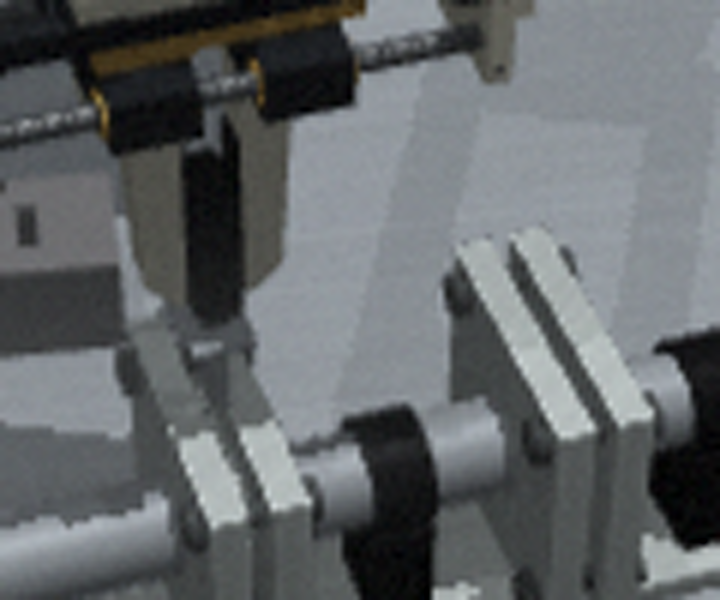

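The blade hangs over the right joint's gap, close to mid-way (gap middle ≈ crop (213,418), tip a few mm above it). Descending gently; the spring limits the force.

```bash
python3 -m pendant '[[[0,0,-5,-0.001,-0.004,0,1],[0,0,-9,-0.001,-0.004,0,1],[0,0,-12,-0.001,-0.004,0,1],[0,0,-14,-0.001,-0.004,0,1],[0,0,-15,-0.001,-0.004,0,1],[0,0,-16,-0.001,-0.004,0,1],[0,0,-16,-0.001,-0.004,0,1],[0,0,-16,-0.001,-0.004,0,1]]]'; python3 -c "
from h import *
s=readout.get_state();print(s['tool_pos'],s['wrist_force'],s['moment'],goto(8.85)[1][0])"
```

```text
time_s: 8.52
tool_pos: [0.6349, -0.0943, 0.1678]
orientation: [0.462, 0.538, -0.536, -0.458]
wrist_force: [0.2, -0.5, -0.8]
gripper_width: 0.0159
[ 0.6349109  -0.09428597  0.16777903] [ 0.18238241 -0.46445579 -0.83350593] [0.09630981 0.053026   0.01441329] [ 0.0018  0.0073 -0.0001]
```

```bash
python3 -m pendant '[[[0,0,-3,0.001,0.004,0,1],[0,0,-5,0.002,0.007,0,1],[0,0,-7,0.002,0.007,0,1],[0,0,-9,0.002,0.007,0,1],[0,0,-9,0.002,0.007,0,1],[0,0,-9,0.002,0.007,0,1]]]'; python3 -c "
from h import *
s=readout.get_state();print(s['tool_pos'],s['wrist_force'],s['moment'],goto(8.85)[1][0])"
```

```text
time_s: 9.28
tool_pos: [0.6349, -0.0943, 0.1587]
orientation: [0.46, 0.537, -0.537, -0.46]
wrist_force: [-0.0, -0.2, -2.0]
gripper_width: 0.0158
[ 0.63488328 -0.09427704  0.1587148 ] [-0.04697065 -0.24878732 -2.04445156] [ 0.04987984  0.03213672 -0.04727096] [-0.0002  0.0002 -0.0001]
```

```bash
python3 -m pendant '[[[0,0,-3,0,0,0,1],[0,0,-5,0,0,0,1],[0,0,-7,0,0,0,1],[0,0,-9,0,0,0,1],[0,0,-9,0,0,0,1],[0,0,-9,0,0,0,1]]]'; python3 -c "
from h import *
s=readout.get_state();print(s['tool_pos'],s['wrist_force'],s['moment'],goto(8.85)[1][0])"
```

```text
time_s: 10.02
tool_pos: [0.6349, -0.0943, 0.1505]
orientation: [0.46, 0.537, -0.537, -0.46]
wrist_force: [-2.2, 0.6, 7.2]
gripper_width: 0.0163
[ 0.63493819 -0.09427967  0.15053971] [-2.17011755  0.60537599  7.21109035] [0.2149516  0.52334252 0.01246147] [-0.      0.0008 -0.0002]
```

Upward force of 8–9 N past 19 mm depth means the right joint jams at 19 mm, so it is not the loose one. On to the middle joint.

```bash
python3 -m pendant '[[[0,0,10,0,0,0,1],[0,0,25,0,0,0,1],[0,0,46,0,0,0,1],[-8,50,46,0,0,0,1],[-16,100,46,0,0,0,1],[-19.5,118.9,46,0,0,0,1],[-19.5,118.9,35,0,0,0,1],[-19.5,118.9,30,0,0,0,1],[-19.5,118.9,26,0,0,0,1],[-19.5,118.9,23,0,0,0,1],[-19.5,118.9,20,0,0,0,1],[-19.5,118.9,18,0,0,0,1],[-19.5,118.9,18,0,0,0,1],[-19.5,118.9,18,0,0,0,1]]]'; python3 -c "
from h import *
s=readout.get_state();print(s['tool_pos'],s['wrist_force'],s['moment'],goto(8.85)[1][0])"
```

```text
time_s: 11.78
tool_pos: [0.6156, 0.0236, 0.1689]
orientation: [-0.461, -0.537, 0.537, 0.459]
wrist_force: [-2.7, -2.3, 6.2]
gripper_width: 0.0163
[0.6155707  0.02360063 0.16887075] [-2.70866078 -2.30301322  6.18005354] [-0.60563442  0.59124162 -0.0042131 ] [0.0014 0.0013 0.0001]
```

```bash
python3 -m pendant '[[[0,0,8,0,0,0,1],[0,0,8,0,0,0,1],[0,0,8,0,0,0,1],[0,0,8,0,0,0,1]]]'; python3 -c "
from h import *
s=readout.get_state();print(s['tool_pos'],s['wrist_force'],s['moment'],goto(8.85)[1][0])
c='scene';cv2.imwrite('pics/ds.png',cv2.cvtColor(eyes.grab_frame(c),cv2.COLOR_RGB2BGR))
b=cv2.imread('pics/ds.png')[165:235,265:349];cv2.imwrite('pics/d_s.png',cv2.resize(b,(720,600),interpolation=cv2.INTER_CUBIC))"
```

```text
time_s: 12.28
tool_pos: [0.6151, 0.0249, 0.1751]
orientation: [-0.459, -0.537, 0.537, 0.46]
wrist_force: [-0.2, -0.7, -1.9]
gripper_width: 0.0157
[0.6150879  0.02488772 0.17505462] [-0.2117762  -0.69555694 -1.89693425] [-0.00481453  0.00151551 -0.03807927] [-0.0007 -0.0009 -0.0003]
```

View pics/d_s.png

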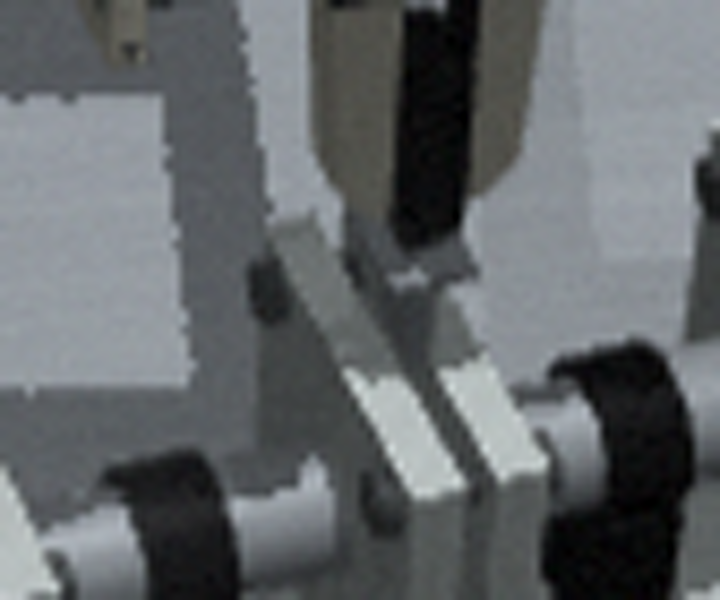

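The tip (crop ≈(412,350)) seems to sit toward the right (+y) plate of the middle joint, and the reaction force also pushed toward −y. I'll try 1.5 mm toward −y.

```bash
python3 -m pendant '[[[0.2,-1.5,2,0,0,0,1],[0.2,-1.5,2,0,0,0,1],[0.2,-1.5,-1,0,0,0,1],[0.2,-1.5,-4,0,0,0,1],[0.2,-1.5,-6,0,0,0,1],[0.2,-1.5,-7,0,0,0,1],[0.2,-1.5,-7,0,0,0,1],[0.2,-1.5,-7,0,0,0,1]]]'; python3 -c "
from h import *
s=readout.get_state();print(s['tool_pos'],s['wrist_force'],s['moment'],goto(8.85)[1][0])"
```

```text
time_s: 13.32
tool_pos: [0.6157, 0.0231, 0.1696]
orientation: [0.46, 0.537, -0.537, -0.46]
wrist_force: [-1.3, -0.6, 5.2]
gripper_width: 0.0158
[0.61571188 0.02313015 0.16955062] [-1.33758654 -0.58176373  5.18164305] [0.02882501 0.40239733 0.02895562] [-0.0001  0.0011 -0.0002]
```

```bash
python3 -m pendant '[[[0,0,8,0,0,0,1],[-0.4,3,8,0,0,0,1],[-0.4,3,8,0,0,0,1],[-0.4,3,4,0,0,0,1],[-0.4,3,2,0,0,0,1],[-0.4,3,0,0,0,0,1],[-0.4,3,0,0,0,0,1],[-0.4,3,0,0,0,0,1]]]'; python3 -c "
from h import *
s=readout.get_state();print(s['tool_pos'],s['wrist_force'],s['moment'],goto(8.85)[1][0])"
```

```text
time_s: 14.32
tool_pos: [0.615, 0.026, 0.1685]
orientation: [-0.46, -0.537, 0.537, 0.46]
wrist_force: [0.2, -1.0, -1.6]
gripper_width: 0.0158
[0.61504907 0.02600553 0.16850393] [ 0.19280423 -1.02762409 -1.639916  ] [-0.20546552  0.02982065  0.00915235] [-0.0001 -0.0003 -0.0001]
```

In. Going deeper to ~15 mm.

```bash
python3 -m pendant '[[[0,-0.3,-3,0,0,0,1],[0,-0.3,-5,0,0,0,1],[0,-0.3,-7,0,0,0,1],[0,-0.3,-10,0,0,0,1],[0,-0.3,-10,0,0,0,1],[0,-0.3,-10,0,0,0,1]]]'; python3 -c "
from h import *
s=readout.get_state();print(s['tool_pos'],s['wrist_force'],s['moment'],goto(8.85)[1][0])"
```

```text
time_s: 15.08
tool_pos: [0.6152, 0.0259, 0.1586]
orientation: [0.46, 0.537, -0.537, -0.46]
wrist_force: [0.4, 0.4, -0.8]
gripper_width: 0.0158
[0.61515238 0.02587167 0.1586456 ] [ 0.41740166  0.42102406 -0.80090936] [ 0.01112321 -0.01645121 -0.00337989] [-0.0003  0.     -0.0002]
```

```bash
python3 -m pendant '[[[0,0,-3,0,0,0,1],[0,0,-5,0,0,0,1],[0,0,-7,0,0,0,1],[0,0,-9,0,0,0,1],[0,0,-9,0,0,0,1],[0,0,-9,0,0,0,1]]]'; python3 -c "
from h import *
s=readout.get_state();print(s['tool_pos'],s['wrist_force'],s['moment'],goto(8.85)[1][0])"
```

```text
time_s: 15.82
tool_pos: [0.6152, 0.0258, 0.1497]
orientation: [0.46, 0.537, -0.537, -0.46]
wrist_force: [0.3, 0.0, -1.4]
gripper_width: 0.0164
[0.61520848 0.02582468 0.14968291] [ 0.31175571  0.0215728  -1.42319941] [ 0.02829093 -0.01354745 -0.00580165] [-0.0003  0.0002 -0.0001]
```

No resistance at ~24 mm, so the middle joint is the loose one. Pressing home onto the cross plate.

```bash
python3 -m pendant '[[[0,0,-3,0,0,0,1],[0,0,-5,0,0,0,1],[0,0,-7,0,0,0,1],[0,0,-8.5,0,0,0,1],[0,0,-8.5,0,0,0,1],[0,0,-8.5,0,0,0,1]]]'; python3 -c "
from h import *
s=readout.get_state();print(s['tool_pos'],s['wrist_force'],s['moment'],goto(8.85)[1][0])
c='scene';cv2.imwrite('pics/es.png',cv2.cvtColor(eyes.grab_frame(c),cv2.COLOR_RGB2BGR))
b=cv2.imread('pics/es.png')[165:235,265:349];cv2.imwrite('pics/e_s.png',cv2.resize(b,(720,600),interpolation=cv2.INTER_CUBIC))"
```

```text
time_s: 16.58
tool_pos: [0.6151, 0.0258, 0.1415]
orientation: [0.46, 0.537, -0.537, -0.46]
wrist_force: [-2.9, 0.5, 3.6]
gripper_width: 0.0152
[0.61512332 0.02582024 0.14153249] [-2.88608247  0.53649375  3.62134118] [0.07022761 0.45792705 0.00813266] [-0.0002  0.0003 -0.0002]
```

View pics/e_s.png

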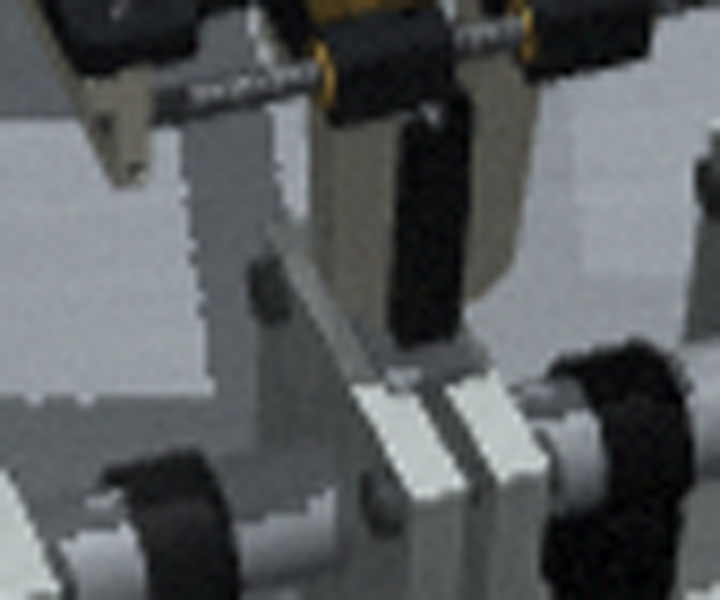

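The picture shows the cross plate down on the flange tops, about mid-way across (plate front edge at row ~385, ~390 expected). The force is 5 N, which fits the spring just starting to give. Unload, release and rise.

```bash
python3 -m pendant '[[[0,0,1.5,0,0,0,1],[0,0,1.5,0,0,0,1],[0,0,1.5,0,0,0,1],[0,0,1.5,0,0,0,0.6],[0,0,1.5,0,0,0,0.2],[0,0,1.5,0,0,0,-0.2],[0,0,1.5,0,0,0,-0.2],[0,0,20,0,0,0,-0.2],[0,0,60,0,0,0,-0.2],[0,0,110,0,0,0,-0.2],[-60,0,150,0,0,0,-0.2],[-120,0,150,0,0,0,-0.2],[-180,0,150,0,0,0,-0.2],[-240,0,150,0,0,0,-0.2],[-240,0,150,0,0,0,-0.2],[-240,0,150,0,0,0,-0.2],[-240,0,150,0,0,0,-0.2]]]'; python3 -c "
from h import *
for c in('scene','top'):cv2.imwrite(f'pics/f{c}.png',cv2.cvtColor(eyes.grab_frame(c),cv2.COLOR_RGB2BGR))
b=cv2.resize(cv2.imread('pics/fscene.png')[120:250,90:450],(760,274),interpolation=2);a=cv2.resize(cv2.imread('pics/ftop.png')[150:225,190:400],(760,271),interpolation=2);cv2.imwrite('pics/f.png',np.vstack([b,a]))"
```

```text
time_s: 18.75
tool_pos: [0.3766, 0.0256, 0.2913]
orientation: [0.46, 0.537, -0.537, -0.46]
wrist_force: [1.2, 0.9, 0.0]
gripper_width: 0.0562
```

View pics/f.png

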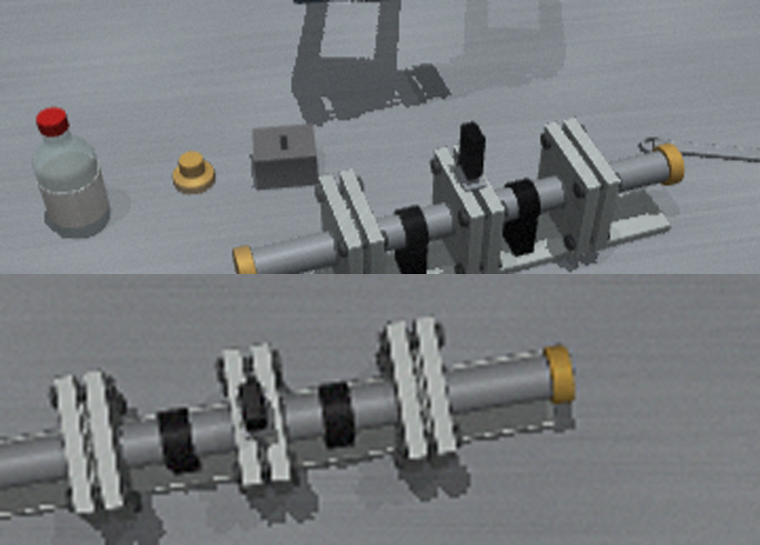

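The gauge stands upright in the middle joint with its plate down, centred across the flange: handle at row ~404 plus ~13 rows of parallax, flange middle at ~415. The bystanders haven't moved and the arm is clear. Handing in.

```bash
python3 -c "
from h import *
print(arm.close_job())"
```

```text
the job is handed in; nothing more can be done
None
```

The middle joint is the loose one. The gauge is seated in it, upright, with its cross plate down on the flange tops, and released. I handed the job in at about 19 s.

- **Right joint:** the blade jammed at about 19 mm, with the push only about 9 N, so I withdrew it.
- **Middle joint:** the blade touched the flange tops twice with about 7–8 N before I found the gap. It then went in with no resistance. The cross plate met the flange tops at 30 mm with about 5 N.
- **Left joint:** I did not probe it. It follows that it jams at 10 mm, because the right joint jams at 19 mm and the middle one took the blade all the way.

**Last checks:** the final pictures show the gauge mid-way across the flanges to within a few millimetres. The bottle, wrench and cap look unmoved and the arm is clear. The scene and top cameras disagreed by a few millimetres, so I found the middle gap by feel, about 1–2 mm further along +y than the pictures put it. No check failed at the end.

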